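# Lock a sector gear on its shaft with an R-clip

### The job

Fit the loose sector gear onto the upright shaft of the big blue frame, all the way down, with its toothed sector sticking out of the frame's open side. Then lock it: push the straight leg of the R-clip through the shaft's cross-hole until the bent leg has ridden over the shaft and snapped home around it. Let go of everything and leave the screwdriver, the jar, the bottle and the small blue bracket where they are.

Things in the scene. Friction and masses are not known exactly. Their poses are not given: they have to be found in the camera images.
- frame: Big blue frame, fixed; place and yaw vary. Origin: underside, on the axis of its upright steel shaft, z up. Base plate 10 thick, x -42 to 58, y +-58. Three low walls of posts and a top rail, 8 thick, top at z 60: inner faces at y +50, y -50 (from x -15 to 58) and x +50. Open side: -x. Shaft 20 diameter, from a boss (36 diameter, top at z 16) to z 73; its top 5 mm is coned to 12.
- hole (a point): Centre of the shaft's cross-hole, on the shaft axis at z 57 of the frame; axes as the frame's. The hole is 8 wide and 8 high and runs right through along x, its mouths flared sideways. The wall at +x leaves no room to enter there: the clip comes from the open -x side, pushed towards +x.
- gear: Loose sector gear, about 200 g: steel hub 40 diameter, 36 high, through bore 23; at its foot an 8 thick brass toothed sector to radius 63, about +-36 degrees about its +x. Origin: underside, on the bore axis. Lies flat on the bench, hub up, any yaw. Fully down, its underside rests on the frame's boss at z 16 and the hub's top is 1 mm under the cross-hole.
- gear_hub (a point): Centre of the hub's top face.
- gear_sector (a point): Point on top of the toothed sector, 55 from the bore axis along the gear's +x.
- rest: Fixed black T-shaped block, 40 high, on which the clip lies; place and yaw vary. Main part 64 (x) by 46 (y) about its origin (underside); a tongue 12 wide runs on to x -80 under the clip's round end. The clip points along the block's +x within 0.1 rad, its origin about 54 behind (-x of) the block's origin.
- clip: R-clip of 5 mm round steel wire, about 45 g, lying flat, wire centre 42.5 above the bench. Origin: on the wire's centre plane, midway between the parallel rigid sides (y +-12, x -10 to 14; 29 over their outsides) of its U end, whose bend ends at x -24.5. x points along the legs to their tips. Grasp at the origin, across y: fingers can reach below the wire, beside the rest's tongue.
- clip_tip (a point): Round tip of the clip's straight leg, which runs along y -12 of the clip: clip frame (90.5, -12, 0).
- clip_seat (a point): Point on the straight leg's axis, clip frame (50, -12, 0), axes as the clip's: at the centre of the cross-hole when home. The bent leg, on the clip's +y side, has its hollow for the shaft here (wire centre at y +1), bows in to y -4 before and behind it, and flares out to y +4 at x 82.
- clip_leg (a joint): Angle (rad) by which the bent leg is sprung away from the straight leg, pivoting at clip (14, 12): 0 relaxed, nearly 0.1 while riding over the shaft, back near 0 when snapped home. Riding over takes a push of roughly 4 to 8 N.
- driver: Bystander: short black and green screwdriver, 144 long, 33 thick, lying on the bench (origin underside, mid-length).
- jar: Bystander: amber jar with a white cap, 42 diameter, 62 high, standing beside the rest block (about x 3, y -57 of it; origin underside).
- bottle: Bystander: white oil bottle, 38 diameter, 105 high, standing beside the frame's -y wall (about x 42, y -94 of it; origin underside). Taller than the frame: mind the gripper's body.
- bracket: Bystander: small blue open bracket, 56 by 46 by 30 high (origin underside).
Not all that is in view belongs to the job. Several things have the shape of the clip; the one meant has the colours described above. Several things look just like the gear: the one meant starts farthest to the robot's right.

How it is judged:
By the outcome, as a careful person would: the job done as asked, in the order asked, and still so for the second after the job is handed in, with the robot touching nothing.
It also fails if it takes over 61 s, if anything falls off the work surface, if the arm or the gripper's body presses on something with over 40 N, if the wrist force passes 120 N, or if a joint passes its speed limit or range.

### The arm

A 6-joint arm with a two-finger parallel gripper is mounted at the origin on the work surface. World frame = base frame: x ahead of the robot, y to its left, z up, the work surface at z = 0. Lengths are in m, angles in degrees, forces in N, time in s.
With the tool pointing down it reaches from about 0.275 to 0.825 m from the base axis. Payload 5.2 kg.
Tool frame: the origin (TCP) lies between the finger pads; the fingertips stand robot.tip_reach ahead of it and the grasp point (between the pads) lies 2 mm behind it (robot.tip_reach is the distance from the TCP to the fingertips, in m); z points along the fingers, y is the direction in which the jaws open and shut (so a half turn about z gives the same grasp; the last joint's range is limited). The gripper opens to 93 mm and grips with 3 to 60 N. Pads are 15 mm wide; open, the fingers measure 128 mm over their backs; the gripper's body (75 mm by 188 mm) begins 65 mm behind the grasp point.
Start: joints at [-79.114, 14.817, 87.949, -0, 77.235, -11.62], TCP at [0.211, -0.508, 0.21] pointing down, gripper open.
Joint ranges: [-179.93, 179.93], [-52.35, 119.4], [10.71, 147.94], [-69.91, 249.91], [12.55, 155.21], [-178.61, 178.61]. Speed limits (degrees/s): [147.25, 147.25, 180, 180, 180, 180].

### API

Orientations are given as [roll, pitch, yaw] about the fixed x, y, z axes, in that order (R = Rz(yaw) Ry(pitch) Rx(roll)).
In Python, from rig import robot gives the robot as it stands.
- The arm moves only by the tool drive_tool, never from a script. Its argument "targets" is one flat list of numbers, 7 for each row, row after row: the shift along the tool's x, y, z in units of 30 mm (1.0 is 30 mm), then the turn, a rotation vector about the tool's x, y, z in units of 5 degrees (1.0 is 5 degrees), then the closure, from 0 (fully open) to 1 (shut). In form: [x, y, z, wx, wy, wz, jaw, x, y, z, wx, wy, wz, jaw, ...]. A call has 1 to 5 rows; each row shifts and turns the commanded pose from where the row before left it, along the tool's axes as they then stand; what a row does not reach is not made up. A row lasts 1/10 s, in which the tool goes at most 50 mm and 8.59 degrees, less where a joint would pass 70% of its speed; a pose out of reach is approached as far as the arm can. A call is refused whole if a number of a shift passes 1 or a number of a turn 1, either way. A call with a gripper value outside its range is refused whole. The fingers move at their own pace and stop on an object; "newtons" is the grip in N (left out, the last holds). Time passes only in rows, so rows that do not move let the fingers close. It gives the time, the measured TCP pose, the force and the opening at its end, in the units of the state.
- robot.sense(): the state, without advancing time (a new reading comes with each control period).
- robot.read_camera(name): name is "scene" or "top"; returns (picture, depth): 420x560x3 uint8, red, green, blue; 420x560 float32, m along the optical axis (not along the pixel's ray), 0 where there is no reading.
- robot.camera_model(name): a dict with "fx", "fy", "cx", "cy" (pixels), "k1" (the pictures are not rectified: a ray, as slopes to the right and down, at radius r is drawn at 1 + k1 r^2 times it, then the intrinsics apply), "rvec" (rotation vector, rad) and "tvec" (3), from world to camera coordinates, as OpenCV has them. Camera axes: x right, y down, z forward; pixel columns grow to the right and rows downward; lengths in m; the calibration is good to about 2 mm. A picture is of the moment at which its call begins. camera_model takes no time and is no camera call.
- robot.sign_off(): hands the job in, once; it reports no verdict.
The state is a dict: "time": time; "joint_positions": joint angles; "qd": joint speeds; "effort": joint torques, N m; "ee_pos": TCP position; "orientation": TCP orientation; "contact_force": force on the tool from outside, world axes, zero at the start; "moment": the same for the moment, N m; "gripper_width": finger opening in m.
Only numpy, scipy, OpenCV 4.12 (cv2) and the standard library are available. Lean on these libraries where they do the work, as an engineer would, in place of code of your own. Each camera call takes 0.05 s, during which the arm holds its last target. There are 200 camera calls.

## Working session

There is one attempt and no reset: what is moved stays moved. The work goes in short steps, Python scripts to look and compute and a tool call to move; the robot and the scene stay as the last step left them, time stands still between calls to the robot, and variables do not carry over. Pictures are saved under pics/ and viewed, about 8 in all and at most 12, crops included, and the job is handed in when it is done.

Besides the shell and the picture viewer there is one more tool, called after "Emit:" as name(argument=value, ...) on one line, values as JSON. drive_tool: Moves the arm, as the interface text tells. Its arguments: {"type":"object","properties":{"targets":{"type":"array","items":{"type":"number"}},"newtons":{"type":"number"}},"required":["targets"]}

```bash
ls; mkdir -p pics
cat > h.py <<'E'
import numpy as np, cv2
from rig import robot
def cam(n):
    m=robot.camera_model(n);R=cv2.Rodrigues(np.array(m['rvec'],float))[0];return m,R,np.array(m['tvec'],float)
def ray(n,uv):
    m,R,t=cam(n);uv=np.atleast_2d(np.array(uv,float))
    d=np.stack([(uv[:,0]-m['cx'])/m['fx'],(uv[:,1]-m['cy'])/m['fy']],1);s=d.copy()
    for _ in range(20): s=d/(1+m['k1']*(s**2).sum(1,keepdims=True))
    return -R.T@t, np.c_[s,np.ones(len(s))]@R, s
def onplane(n,uv,z):
    o,d,_=ray(n,uv);return o+d*((z-o[2])/d[:,2])[:,None]
def proj(n,P):
    m,R,t=cam(n);c=np.atleast_2d(P)@R.T+t;s=c[:,:2]/c[:,2:];s=s*(1+m['k1']*(s**2).sum(1,keepdims=True))
    return s*[m['fx'],m['fy']]+[m['cx'],m['cy']]
def cloud(n,dep):
    h,w=dep.shape;u,v=np.meshgrid(np.arange(w),np.arange(h))
    o,d,_=ray(n,np.c_[u.ravel(),v.ravel()]);P=o+d*dep.reshape(-1,1);P[dep.ravel()<=0]=np.nan
    return P.reshape(h,w,3)
E
python3 - <<'E'
from h import *
for n in('scene','top'):
    im,d=robot.read_camera(n);np.savez('c_'+n,im=im,d=d)
    cv2.imwrite(f'pics/{n}0.png',im[:,:,::-1]);m,R,t=cam(n);print(n,m,-R.T@t)
print(robot.sense(),robot.tip_reach)
E
```

```text
pics
scene {'fx': 502.4459454302118, 'fy': 502.4459454302118, 'cx': 283.55820125971024, 'cy': 211.1292893933301, 'k1': -0.10405536525781549, 'rvec': array([ 2.13177358,  0.61434265, -0.29238998]), 'tvec': array([-0.49440161, -0.13457323,  1.31919084])} [ 1.01393186 -0.71763593  0.67804735]
top {'fx': 410.8147849236853, 'fy': 410.8147849236853, 'cx': 284.0934831393059, 'cy': 209.24581104470482, 'k1': 0.002583354147497798, 'rvec': array([ 2.12580078, -2.14509294,  0.15222823]), 'tvec': array([0.0278743 , 0.57445587, 0.81119554])} [0.44299615 0.01291849 0.8901698 ]
{'time': 0.1, 'joint_positions': array([-7.91152578e+01,  1.48541981e+01,  8.80031167e+01, -8.67983040e-06,
        7.72338795e+01, -1.16210204e+01]), 'qd': array([-0.01749999, -0.01885368, -0.22994855, -0.01780704, -0.01212623,
        0.06963176]), 'effort': array([ 2.24263560e-03, -4.38212872e+01, -2.84642458e+01,  7.19454372e-02,
        3.61671508e-02, -5.41817496e-05]), 'ee_pos': array([ 0.21044199, -0.50762055,  0.209121  ]), 'orientation': array([-1.79910673e+02, -1.83616370e-02,  2.25057503e+01]), 'contact_force': array([-0.6270819 , -0.34636136, -0.03670505]), 'moment': array([0.02660222, 0.00069283, 0.01627542]), 'gripper_width': 0.09313211309532052} 0.017
```

View pics/top0.png

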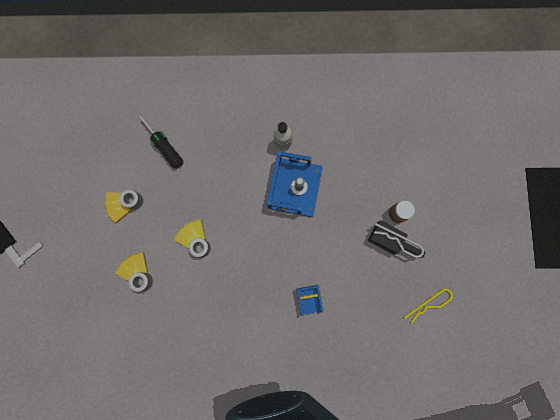

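View pics/scene0.png

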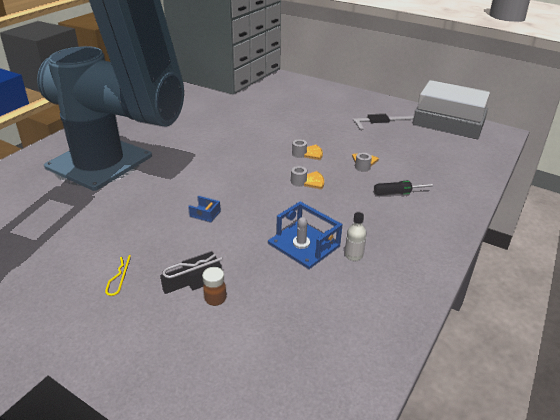

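The top view's right is the robot's right (-y).
- **Gear candidates:** (129,199), (139,283) and (198,248). The rightmost is (198,248).
- **Clip candidates:** grey on the black rest at (398,240), yellow on the bench at (430,305), and a silver part at (30,255). The one meant is the grey one on the rest.

Next I measure from close up.

Run:
```python
from h import *
T=np.load('c_top.npz');S=np.load('c_scene.npz')
for n,c in(('top',T),('scene',S)):
    P=cloud(n,c['d']);np.save('P_'+n,P)
    if n=='top':
        for nm,uv in dict(gA=(129,199),gB=(198,248),gC=(139,283),shaft=(300,183),clip=(398,240),bench=(350,350),jar=(403,210),bott=(282,128),brk=(309,300),drv=(166,150)).items():
            print(nm,np.round(P[uv[1],uv[0]],3))
im=T['im'];a=im[140:225,255:330];b=im[195:270,355:430];g=im[210:270,165:225]
f=lambda x:cv2.resize(x,(400,400),interpolation=cv2.INTER_CUBIC)
s=S['im']
row2=np.hstack([cv2.resize(s[195:270,260:360],(400,300),interpolation=cv2.INTER_CUBIC),cv2.resize(s[235:310,150:250],(400,300),interpolation=cv2.INTER_CUBIC)])
row1=np.hstack([cv2.resize(x,(w,300),interpolation=cv2.INTER_CUBIC) for x,w in((a,265),(b,300),(g,235))])
cv2.imwrite('pics/crop1.png',np.vstack([row1,row2])[:,:,::-1])
```

```text
gA [0.607 0.364 0.005]
gB [0.498 0.21  0.001]
gC [ 0.425  0.336 -0.001]
shaft [ 0.624 -0.01   0.073]
clip [ 0.508 -0.21   0.046]
bench [ 0.284 -0.111  0.   ]
jar [ 0.568 -0.218  0.065]
bott [0.729 0.025 0.106]
brk [ 0.387 -0.028  0.006]
drv [0.71  0.279 0.03 ]
```

View pics/crop1.png

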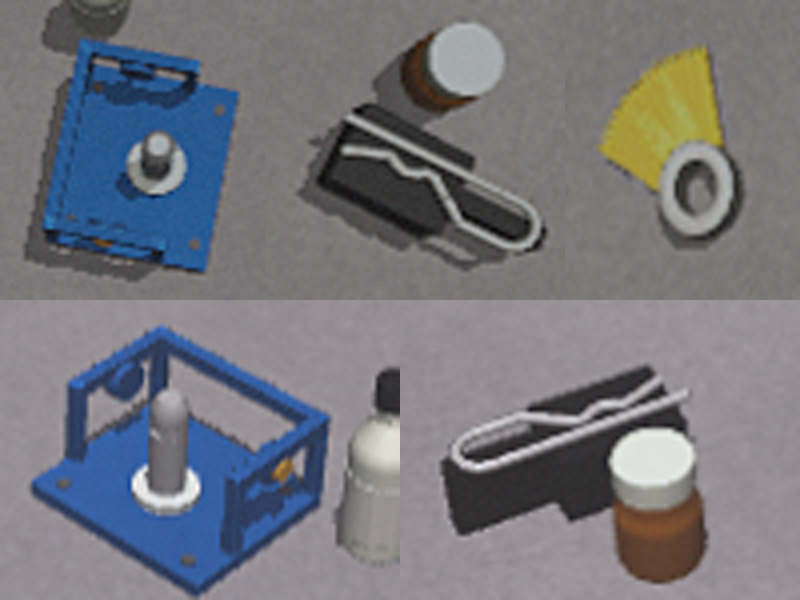

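The top view shows the frame with its open side towards image right (-y world). The crop confirms the gear at (198,248), the grey clip on the rest with its tips to image upper-left, and the straight leg on the upper (+x world) side.

```bash
cat > meas.py <<'E'
from h import *
import sys
I={n:np.load(f'c_{n}.npz') for n in('top','scene')};Pc={n:np.load(f'P_{n}.npy') for n in I}
def near(P,c,r): return np.hypot(P[...,0]-c[0],P[...,1]-c[1])<r
def pts(n,m,z):
    v,u=np.nonzero(m);return onplane(n,np.c_[u,v],z)[:,:2]
for n in I:
    im=I[n]['im'].astype(int);P=Pc[n];r,g,b=im[...,0],im[...,1],im[...,2]
    hub=near(P,(.475,.21),.05)&(P[...,2]>.03)&(P[...,2]<.042);q=pts(n,hub,.036).astype(np.float32)
    (c,rad)=cv2.minEnclosingCircle(q);print(n,'hub',np.round(c,4),round(rad,4),len(q))
    c=np.array(c)
    yel=near(P,c,.075)&(r-b>60);q=pts(n,yel,.008)-c;R=np.hypot(*q.T);k=(R>.04)&(R<.062)
    A=np.degrees(np.arctan2(q[k,1],q[k,0]));mid=np.degrees(np.arctan2(np.sin(np.radians(A)).mean(),np.cos(np.radians(A)).mean()))
    A=(A-mid+180)%360-180;print('  sector',round(mid,1),'mid-of-extent',np.round(mid+np.percentile(A,[1,99]),1),round(mid+np.percentile(A,[1,99]).mean(),1),'Rmax',R.max())
    sh=near(P,(.62,-.01),.025)&(P[...,2]>.069)&(P[...,2]<.078);q=pts(n,sh,.073)
    print('  shaft top',np.round(q.mean(0),4),np.ptp(q,0),len(q))
    k=near(P,(.62,-.01),.025)&(P[...,2]>.03)&(P[...,2]<.067);q=P[k];print('  shaft side pts',len(q),np.round(q.mean(0),4))
    boss=near(P,(.62,-.01),.03)&(P[...,2]>.012)&(P[...,2]<.02);q=pts(n,boss,.016).astype(np.float32)
    c2,rad=cv2.minEnclosingCircle(q);print('  boss',np.round(c2,4),round(rad,4))
    blue=near(P,(.62,.01),.12)&(b-r>40)
    rail=blue&(P[...,2]>.055)&(P[...,2]<.066);q=pts(n,rail,.06).astype(np.float32);rc=cv2.minAreaRect(q);print('  rail rect',np.round(rc[0],4),np.round(rc[1],4),rc[2])
    pl=blue&(P[...,2]>.004)&(P[...,2]<.016);q=pts(n,pl,.01).astype(np.float32);rc=cv2.minAreaRect(q);print('  plate rect',np.round(rc[0],4),np.round(rc[1],4),rc[2])
    cl=near(P,(.51,-.21),.1)&(im.min(2)>105)&(P[...,2]>.036)&(P[...,2]<.052)&~near(P,(.56,-.22),.03)
    q=pts(n,cl,.0425);print('  clip',len(q),q.mean(0));np.save('clip_'+n,q)
    rc=cv2.minAreaRect(q.astype(np.float32));print('  clip rect',np.round(rc[0],4),np.round(rc[1],4),rc[2])
E
python3 meas.py
```

```text
top hub [0.4973 0.2015] 0.0204 207
  sector 37.9 mid-of-extent [-0.1 75. ] 37.5 Rmax 0.06430359409958461
  shaft top [ 0.6278 -0.01  ] [0.01876224 0.01634165] 60
  shaft side pts 40 [ 0.6218 -0.009   0.0518]
  boss [ 0.6191 -0.0096] 0.0295
  rail rect [0.6325 0.0112] [0.0728 0.1163] 78.48079681396484
  plate rect [6.306e-01 4.000e-04] [0.1037 0.1153] 78.4266128540039
  clip 241 [ 0.50856138 -0.2134461 ]
  clip rect [ 0.5066 -0.2101] [0.1126 0.027 ] 62.27262878417969
scene hub [0.5034 0.1947] 0.0218 97
  sector 36.4 mid-of-extent [-5.3 79.7] 37.2 Rmax 0.06462843365389752
  shaft top [ 0.6327 -0.0156] [0.01172731 0.01465573] 27
  shaft side pts 146 [ 0.6339 -0.0176  0.0485]
  boss [ 0.6324 -0.0152] 0.0182
  rail rect [0.6375 0.0056] [0.0749 0.1178] 78.3106689453125
  plate rect [ 0.6325 -0.0082] [0.104  0.1223] 78.6894302368164
  clip 326 [ 0.51165806 -0.21464708]
  clip rect [ 0.5214 -0.2093] [0.1143 0.0832] 18.54240608215332
```

Emit:
drive_tool(targets=[0,0,0,0,0,-1,0,0,0,0,0,0,-1,0,0,0,0,0,0,-1,0,1,-0.58,0,0,0,0,0,1,-0.58,0,0,0,0,0])

```text
time: 0.6
ee_pos: [0.2368, -0.4434, 0.209]
orientation: [-179.9, -0.0, 37.4]
contact_force: [-0.2, -0.2, 0.2]
gripper_width: 0.0931
```

Emit:
drive_tool(targets=[1,-0.58,0,0,0,0,0,1,-0.58,0,0,0,0,0,1,-0.58,0,0,0,0,0,1,-0.58,0,0,0,0,0,1,-0.58,0,0,0,0,0])

```text
time: 1.1
ee_pos: [0.3031, -0.282, 0.2096]
orientation: [-180.0, -0.0, 37.5]
contact_force: [0.9, -0.1, -0.5]
gripper_width: 0.0931
```

Emit:
drive_tool(targets=[1,-0.58,0,0,0,0,0,1,-0.58,0,0,0,0,0,1,-0.58,0,0,0,0,0,1,-0.58,0,0,0,0,0,1,-0.58,0,0,0,0,0])

```text
time: 1.6
ee_pos: [0.3691, -0.1218, 0.2097]
orientation: [-180.0, 0.0, 37.5]
contact_force: [0.2, -0.5, 0.3]
gripper_width: 0.0933
```

Emit:
drive_tool(targets=[1,-0.58,0,0,0,0,0,1,-0.58,0,0,0,0,0,1,-0.58,0,0,0,0,0,1,-0.58,0,0,0,0,0,1,-0.58,0,0,0,0,0])

```text
time: 2.1
ee_pos: [0.4351, 0.0386, 0.2096]
orientation: [-180.0, 0.0, 37.5]
contact_force: [0.5, 0.6, -0.7]
gripper_width: 0.0927
```

Emit:
drive_tool(targets=[1,-0.58,0,0,0,0,0,1,-0.58,0,0,0,0,0,1,-0.58,0,0,0,0,0,0.9,-0.6,0,0,0,0,0,0,0,0,0,0,0,0])

```text
time: 2.6
ee_pos: [0.4856, 0.1671, 0.2092]
orientation: [-179.9, -0.0, 37.7]
contact_force: [-0.9, -0.2, -0.1]
gripper_width: 0.0929
```

Emit:
drive_tool(targets=[1,-0.57,0,0,0,0,0,0,0,1,0,0,0,0,0,0,1,0,0,0,0,0,0,1,0,0,0,0,0,0,1,0,0,0,0])

```text
time: 3.1
ee_pos: [0.498, 0.195, 0.0886]
orientation: [180.0, 0.0, 37.5]
contact_force: [0.4, 0.4, -0.2]
gripper_width: 0.0928
```

Emit:
drive_tool(targets=[0,0,1,0,0,0,0.3,0,0,1,0,0,0,0.3,0,0,0,0,0,0,0.3,0,0,0,0,0,0,0.8,0,0,0,0,0,0,0.8], newtons=10)

```text
time: 3.6
ee_pos: [0.4997, 0.1957, 0.0314]
orientation: [179.9, -0.1, 37.5]
contact_force: [-0.2, 0.4, -0.1]
gripper_width: 0.058
```

Emit:
drive_tool(targets=[0,0,0,0,0,0,0.8,0,0,0,0,0,0,0.8,0,0,0,0,0,0,0.8])

```text
time: 3.9
ee_pos: [0.499, 0.1959, 0.0307]
orientation: [180.0, -0.1, 37.5]
contact_force: [-0.0, 0.2, -0.4]
gripper_width: 0.0338
```

Run:
```python
from h import *
o=[]
for n in('top','scene'):
    im,d=robot.read_camera(n);np.savez('c1_'+n,im=im,d=d);p=proj(n,[[.499,.196,.036]])[0].astype(int);print(n,p)
    s=im[p[1]-45:p[1]+45,p[0]-60:p[0]+60];o.append(cv2.resize(s,(400,300),interpolation=cv2.INTER_CUBIC))
cv2.imwrite('pics/grip1.png',np.hstack(o)[:,:,::-1]);s=robot.sense();print(s['gripper_width'],s['ee_pos'],s['contact_force'])
```

```text
top [201 246]
scene [297 169]
0.025011465729004378 [0.4986915  0.19587981 0.03029385] [-0.20372312  0.14928742 -0.36436869]
```

View pics/grip1.png

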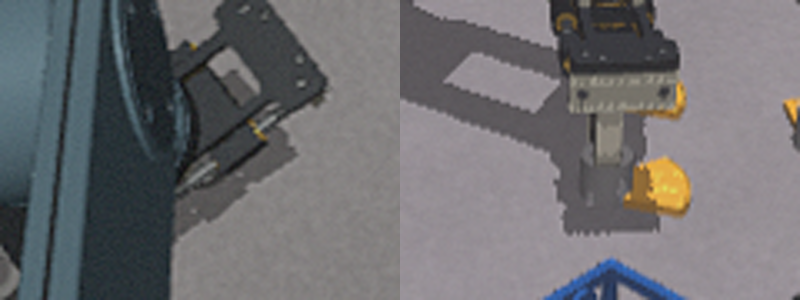

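The scene view shows the hub at about (303,178) full-frame, with a finger just behind it. The jaws have closed past 40 mm, so the gear is not between the pads as intended. I'll locate it by depth.

Run:
```python
from h import *
n='scene';im=np.load('c1_scene.npz')['im'];d=np.load('c1_scene.npz')['d'];P=cloud(n,d);P0=np.load('P_scene.npy')
# compare pre/post: hub, sector, finger
for lab,Q,I in(('before',P0,np.load('c_scene.npz')['im']),('after',P,im)):
    m=(np.hypot(Q[...,0]-.50,Q[...,1]-.2)<.08)
    for lo,hi in((.004,.012),(.02,.034),(.034,.040),(.045,.06),(.06,.08)):
        k=m&(Q[...,2]>lo)&(Q[...,2]<hi);q=Q[k]
        if len(q):
            print(lab,lo,hi,len(q),np.round(q.mean(0)*1e3,1),np.round(q.min(0)[:2]*1e3),np.round(q.max(0)[:2]*1e3))
    i=I.astype(int);y=m&(i[...,0]-i[...,2]>60)&(Q[...,2]<.02);print('  yellow',np.round(Q[y].mean(0)*1e3,1),y.sum())
a=np.load('c_scene.npz')['im'][140:200,265:345];b=im[130:200,265:345]
cv2.imwrite('pics/cmp.png',np.hstack([cv2.resize(a,(400,300),interpolation=cv2.INTER_CUBIC),cv2.resize(b,(400,350),interpolation=cv2.INTER_CUBIC)[50:]])[:,:,::-1])
```

```text
before 0.004 0.012 255 [529.7 215.    6.4] [489. 178.] [561. 257.]
before 0.02 0.034 154 [502.9 196.1  28.4] [482. 179.] [522. 219.]
before 0.034 0.04 27 [499.9 197.7  34.9] [483. 179.] [521. 216.]
  yellow [534.5 221.9   5.3] 258
after 0.004 0.012 247 [529.5 216.6   6.4] [487. 177.] [564. 259.]
after 0.02 0.034 96 [505.1 190.6  28. ] [481. 179.] [522. 218.]
after 0.034 0.04 25 [502.5 194.3  35.8] [482. 174.] [518. 215.]
after 0.045 0.06 56 [509.4 178.   52.8] [481. 164.] [525. 205.]
after 0.06 0.08 66 [515.6 171.6  70.4] [482. 164.] [526. 203.]
  yellow [534.5 222.1   5.2] 257
```

View pics/cmp.png

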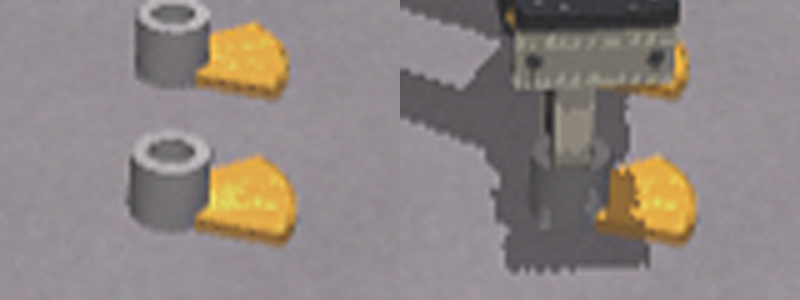

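Run:
```python
from h import *
c=np.load('c1_scene.npz');P=cloud('scene',c['d'])
for v in range(144,182,2):
    print(v,[ (np.round(P[v,u]*1e3).tolist(),c['im'][v,u].tolist()) for u in(294,299,304)])
print(robot.sense()['time'],robot.sense()['joint_positions'])
```

```text
144 [([539.0, 107.0, 160.0], [46, 45, 49]), ([549.0, 111.0, 161.0], [47, 45, 49]), ([555.0, 122.0, 158.0], [47, 46, 47])]
146 [([540.0, 105.0, 156.0], [79, 78, 74]), ([547.0, 116.0, 153.0], [89, 87, 82]), ([555.0, 122.0, 153.0], [107, 104, 97])]
148 [([540.0, 105.0, 151.0], [150, 146, 133]), ([548.0, 112.0, 150.0], [124, 121, 111]), ([555.0, 123.0, 147.0], [117, 113, 104])]
150 [([537.0, 111.0, 143.0], [116, 112, 104]), ([544.0, 121.0, 140.0], [118, 114, 106]), ([551.0, 130.0, 138.0], [115, 112, 102])]
152 [([534.0, 116.0, 134.0], [118, 114, 105]), ([545.0, 120.0, 136.0], [115, 112, 104]), ([552.0, 129.0, 134.0], [120, 116, 107])]
154 [([536.0, 114.0, 131.0], [118, 114, 105]), ([543.0, 122.0, 129.0], [118, 114, 105]), ([555.0, 124.0, 132.0], [128, 125, 115])]
156 [([535.0, 115.0, 125.0], [151, 147, 137]), ([545.0, 120.0, 126.0], [148, 144, 134]), ([553.0, 129.0, 124.0], [145, 140, 128])]
158 [([485.0, 203.0, 61.0], [54, 50, 53]), ([517.0, 170.0, 88.0], [115, 111, 104]), ([454.0, 309.0, -0.0], [90, 85, 92])]
160 [([486.0, 201.0, 57.0], [57, 53, 54]), ([519.0, 166.0, 85.0], [116, 111, 
[... 665 characters left out ...]
2 [([496.0, 185.0, 34.0], [114, 113, 116]), ([518.0, 171.0, 49.0], [111, 106, 98]), ([516.0, 199.0, 34.0], [115, 110, 113])]
174 [([499.0, 180.0, 32.0], [89, 86, 88]), ([514.0, 178.0, 38.0], [95, 92, 92]), ([519.0, 195.0, 31.0], [88, 85, 87])]
176 [([498.0, 183.0, 25.0], [90, 88, 89]), ([511.0, 184.0, 29.0], [97, 95, 97]), ([519.0, 194.0, 26.0], [91, 88, 90])]
178 [([498.0, 183.0, 19.0], [91, 89, 90]), ([509.0, 188.0, 20.0], [95, 93, 93]), ([520.0, 194.0, 21.0], [95, 92, 95])]
180 [([499.0, 181.0, 14.0], [90, 89, 91]), ([510.0, 186.0, 16.0], [97, 93, 95]), ([519.0, 195.0, 14.0], [103, 102, 105])]
4.0 [9.50878307e+00 2.41788035e+01 1.02609752e+02 9.99585729e-04
 5.31679210e+01 6.19974847e+01]
```

Emit:
drive_tool(targets=[0,0,0,0,0,0,0.8,0,0,0,0,0,0,0.8])

```text
time: 4.2
ee_pos: [0.4985, 0.1958, 0.0299]
orientation: [180.0, 0.0, 37.5]
contact_force: [-0.1, 0.5, -0.6]
gripper_width: 0.019
```

Emit:
drive_tool(targets=[0,0,0,0,0,0,0,0,0,0,0,0,0,0,0,0,0,0,0,0,0,0,0,0,0,0,0,0,0,0,0,0,0,0,0])

```text
time: 4.7
ee_pos: [0.4985, 0.1958, 0.0298]
orientation: [-180.0, 0.0, 37.5]
contact_force: [0.4, -0.1, -0.2]
gripper_width: 0.0544
```

Run:
```python
from h import *
im,d=robot.read_camera('scene');np.savez('c2_scene',im=im,d=d);P=cloud('scene',d)
m=np.hypot(P[...,0]-.5,P[...,1]-.2)<.12
s=robot.sense();print(s['time'],s['gripper_width'],s['ee_pos'])
for lo in range(8,140,8):
    k=m&(P[...,2]*1e3>lo)&(P[...,2]*1e3<lo+8);q=P[k]*1e3
    # along-jaw coordinate & along-x coordinate rel. to TCP
    r=q[:,:2]-[499,196];j=r@[.609,-.793];x=r@[.793,.609]
    if len(q):print(lo,len(q),'jaw',np.round([j.min(),np.median(j),j.max()]),'x',np.round([x.min(),x.max()]))
cv2.imwrite('pics/open.png',cv2.resize(im[90:210,240:400],(800,600),interpolation=cv2.INTER_CUBIC)[:,:,::-1])
```

```text
4.75 0.05849426551491412 [0.49844677 0.19581096 0.02982064]
8 52 jaw [-21.  11.  20.] x [-15.  66.]
16 45 jaw [-6. 15. 19.] x [-15.  22.]
24 28 jaw [-13.   8.  18.] x [-16.  21.]
32 54 jaw [-37.  -2.  38.] x [-15.  22.]
40 22 jaw [-35.  37.  44.] x [-10.   8.]
48 37 jaw [-35.  42.  46.] x [-10.   8.]
56 20 jaw [41. 44. 46.] x [-10.   8.]
64 21 jaw [42. 44. 47.] x [-10.   7.]
72 26 jaw [40. 44. 48.] x [-10.   7.]
80 24 jaw [39. 45. 49.] x [-9.  9.]
88 24 jaw [38. 45. 50.] x [-10.   8.]
96 3 jaw [46. 48. 48.] x [-8.  1.]
112 12 jaw [-34. -28.  84.] x [-2. 18.]
120 103 jaw [-83.  86.  90.] x [-36.  35.]
128 149 jaw [-81.  86.  91.] x [-36.  34.]
136 168 jaw [-85.  14.  93.] x [-36.  36.]
```

View pics/open.png

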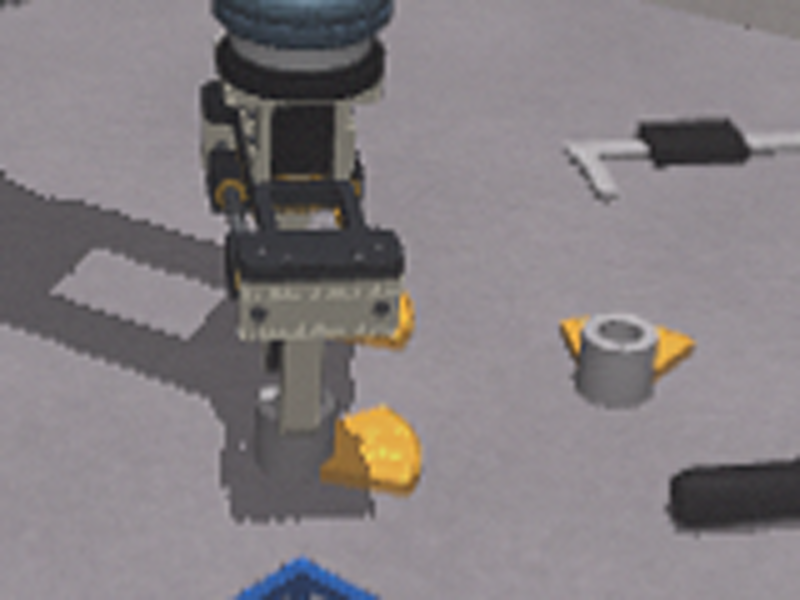

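The picture shows the fingertips at the height of the hub's rim, about z 36, while the state implies 13. The reported TCP height is therefore about 22 mm too low, and the gear has not moved. I'll use heights relative to contact from here on.

Emit:
drive_tool(targets=[0.1,0,0,0,0,0,0,0,0,0,0,0,0,0,0,0,0,0,0,0,0,0,0,0.3,0,0,0,0,0,0,0.3,0,0,0,0])

```text
time: 5.25
ee_pos: [0.501, 0.1977, 0.0113]
orientation: [180.0, -0.0, 37.5]
contact_force: [-0.1, -0.7, -0.2]
gripper_width: 0.0924
```

Emit:
drive_tool(targets=[0,0,0.1,0,0,0,0.3,0,0,0,0,0,0,0.3,0,0,0,0,0,0,0.3,0,0,0,0,0,0,0.7,0,0,0,0,0,0,0.7])

```text
time: 5.75
ee_pos: [0.5011, 0.1977, 0.0091]
orientation: [180.0, -0.0, 37.5]
contact_force: [-0.3, 0.1, -0.2]
gripper_width: 0.0575
```

Emit:
drive_tool(targets=[0,0,0,0,0,0,0.7,0,0,0,0,0,0,0.7,0,0,0,0,0,0,0.7])

```text
time: 6.05
ee_pos: [0.5004, 0.1979, 0.009]
orientation: [-180.0, 0.0, 37.5]
contact_force: [-3.0, 2.0, 3.0]
gripper_width: 0.0406
```

Emit:
drive_tool(targets=[0,0,0,0,0,0,0.35,0,0,0,0,0,0,0.35,0,0,0,0,0,-1,0.35,0,0,0,0,0,-1,0.35,0,0,0,0,0,-1,0.35])

```text
time: 6.55
ee_pos: [0.5012, 0.1975, 0.0088]
orientation: [180.0, -0.0, 52.7]
contact_force: [-0.7, 0.7, -0.1]
gripper_width: 0.0604
```

Emit:
drive_tool(targets=[0,0,0,0,0,-1,0.35,0,0,0,0,0,-1,0.35,0,0,0,0,0,-1,0.35,0,0,0,0,0,-1,0.35,0,0,0,0,0,-1,0.35])

```text
time: 7.05
ee_pos: [0.5012, 0.1975, 0.0088]
orientation: [180.0, 0.0, 77.7]
contact_force: [-0.5, 0.5, 0.1]
gripper_width: 0.0605
```

Emit:
drive_tool(targets=[0,0,0,0,0,-1,0.35,0,0,0,0,0,-1,0.35,0,0,0,0,0,-1,0.35,0,0,0,0,0,-1,0.35,0,0,0,0,0,-1,0.35])

```text
time: 7.55
ee_pos: [0.5012, 0.1975, 0.0088]
orientation: [180.0, 0.0, 102.7]
contact_force: [-0.3, -0.1, 0.6]
gripper_width: 0.0607
```

Emit:
drive_tool(targets=[0,0,0,0,0,-1,0.35,0,0,0,0,0,-1,0.35,0,0,0,0,0,-1,0.35,0,0,0,0,0,-1,0.35,0,0,0,0,0,-1,0.35])

```text
time: 8.05
ee_pos: [0.5012, 0.1975, 0.0088]
orientation: [180.0, 0.0, 127.7]
contact_force: [0.3, -0.6, -0.1]
gripper_width: 0.0606
```

Emit:
drive_tool(targets=[0,0,0,0,0,0,0.35,0,0,0,0,0,0,0.7,0,0,0,0,0,0,0.7,0,0,0,0,0,0,0.7,0,0,0,0,0,0,0.7])

```text
time: 8.55
ee_pos: [0.5011, 0.1977, 0.0089]
orientation: [180.0, 0.0, 127.5]
contact_force: [0.9, 0.8, -0.2]
gripper_width: 0.0391
```

Run:
```python
from h import *
im,d=robot.read_camera('scene');np.savez('c3_scene',im=im,d=d)
A=np.load('c_scene.npz')['im'];C=np.load('c2_scene.npz')['im']
def yel(I):
    i=I.astype(int);m=((i[...,0]-i[...,2]>45)&(i[...,0]>1.4*i[...,2])).astype(np.uint8);m[:, :285]=0;m[:,345:]=0;m[:165]=0;m[200:]=0;return m
for n,I in(('0',A),('2',C),('3',im)):
    m=yel(I);v,u=np.nonzero(m);print(n,m.sum(),u.max(),v.max(),[ (r,u[v==r].max()) for r in range(172,190,3)], [(c,v[u==c].max()) for c in range(308,324,3) if (u==c).any()])
a,b=A[150:210,270:350],im[150:210,270:350]
cv2.imwrite('pics/g2.png',np.hstack([cv2.resize(x,(400,300),interpolation=cv2.INTER_CUBIC) for x in(a,b)])[:,:,::-1])
# clean scene estimates in original: hub lower/upper ring via bright top annulus
P=np.load('P_scene.npy');i=A.astype(int)
m=(np.hypot(P[...,0]-.502,P[...,1]-.197)<.03)&(i.min(2)>125);v,u=np.nonzero(m);q=onplane('scene',np.c_[u,v],.036)[:,:2].astype(np.float32);print('hub ring scene',cv2.minEnclosingCircle(q),cv2.fitEllipse(q[cv2.convexHull(q,returnPoints=False).ravel()]),len(q))
T=np.load('c_top.npz')['im'].astype(int);Q=np.load('P_top.npy')
m=(np.hypot(Q[...,0]-.498,Q[...,1]-.2)<.03)&(T.min(2)>125);v,u=np.nonzero(m);q=onplane('top',np.c_[u,v],.036)[:,:2].astype(np.float32);print('hub ring top',cv2.minEnclosingCircle(q),cv2.fitEllipse(q[cv2.convexHull(q,returnPoints=False).ravel()]),len(q))
```

```text
0 264 323 188 [(172, np.int64(318)), (175, np.int64(321)), (178, np.int64(323)), (181, np.int64(323)), (184, np.int64(323)), (187, np.int64(322))] [(308, np.int64(186)), (311, np.int64(186)), (314, np.int64(187)), (317, np.int64(187)), (320, np.int64(188)), (323, np.int64(185))]
2 264 323 188 [(172, np.int64(318)), (175, np.int64(321)), (178, np.int64(323)), (181, np.int64(323)), (184, np.int64(323)), (187, np.int64(322))] [(308, np.int64(186)), (311, np.int64(186)), (314, np.int64(187)), (317, np.int64(187)), (320, np.int64(188)), (323, np.int64(185))]
3 239 323 189 [(172, np.int64(317)), (175, np.int64(320)), (178, np.int64(323)), (181, np.int64(323)), (184, np.int64(323)), (187, np.int64(322))] [(308, np.int64(186)), (311, np.int64(187)), (314, np.int64(187)), (317, np.int64(188)), (320, np.int64(189)), (323, np.int64(186))]
hub ring scene ((0.5212459564208984, 0.16805124282836914), 0.053512707352638245) ((0.5201368927955627, 0.165583536028862), (0.05990220233798027, 0.10860579460859299), 29.012285232543945) 172
hub ring top ((0.4937441349029541, 0.19531476497650146), 0.0275205597281456) ((0.49384602904319763, 0.19376733899116516), (0.04843924939632416, 0.05571839213371277), 156.88890075683594) 186
```

Emit:
drive_tool(targets=[0,0,0,0,0,0,0.8,0,0,-0.5,0,0,0,0.8,0,0,-1,0,0,0,0.8,0,0,-1,0,0,0,0.8,0,0,-0.5,0,0,0,0.8], newtons=30)

```text
time: 9.1
ee_pos: [0.5017, 0.1978, 0.101]
orientation: [179.9, 0.1, 127.5]
contact_force: [0.2, 0.1, -2.3]
gripper_width: 0.0385
```

Emit:
drive_tool(targets=[-0.91,-0.093,0,0,0,0,0.8,-0.91,-0.093,0,0,0,0,0.8,-0.91,-0.093,0,0,0,0,0.8,-0.91,-0.093,0,0,0,0,0.8,-0.91,-0.093,0,0,0,0,0.8])

```text
time: 9.6
ee_pos: [0.5728, 0.0799, 0.0985]
orientation: [-179.9, -0.0, 127.5]
contact_force: [0.2, 0.3, -1.6]
gripper_width: 0.0387
```

Emit:
drive_tool(targets=[-0.91,-0.093,0,0,0,0,0.8,-0.91,-0.093,0,0,0,0,0.8,-0.91,-0.093,0,0,0,0,0.8,-0.91,-0.093,0,0,0,0,0.8,0,0,0,0,0,1,0.8])

```text
time: 10.1
ee_pos: [0.6319, -0.016, 0.0983]
orientation: [-180.0, 0.1, 122.3]
contact_force: [-0.4, 0.7, -1.6]
gripper_width: 0.0386
```

Emit:
drive_tool(targets=[0,0,0,0,0,1,0.8,0,0,0,0,0,1,0.8,0,0,0,0,0,1,0.8,0,0,0,0,0,1,0.8,0,0,0,0,0,1,0.8])

```text
time: 10.6
ee_pos: [0.6299, -0.0125, 0.0982]
orientation: [-179.9, -0.0, 97.3]
contact_force: [-0.1, 0.0, -1.1]
gripper_width: 0.0386
```

Emit:
drive_tool(targets=[0,0,0,0,0,1,0.8,0,0,0,0,0,1,0.8,0,0,0,0,0,1,0.8,0,0,0,0,0,1,0.8,0,0,0,0,0,1,0.8])

```text
time: 11.1
ee_pos: [0.6298, -0.0124, 0.0982]
orientation: [-179.9, 0.0, 72.3]
contact_force: [0.2, -1.5, -2.2]
gripper_width: 0.0386
```

Emit:
drive_tool(targets=[0,0,0,0,0,1,0.8,0,0,0,0,0,1,0.8,0,0,0,0,0,1,0.8,0,0,0,0,0,1,0.8,0,0,0,0,0,1,0.8])

```text
time: 11.6
ee_pos: [0.6298, -0.0124, 0.0982]
orientation: [-179.9, 0.1, 47.3]
contact_force: [0.2, -0.8, -1.2]
gripper_width: 0.0389
```

Emit:
drive_tool(targets=[0,0,0,0,0,1,0.8,0,0,0,0,0,1,0.8,0,0,0,0,0,1,0.8,0,0,0,0,0,1,0.8,0,0,0,0,0,1,0.8])

```text
time: 12.1
ee_pos: [0.6298, -0.0124, 0.0982]
orientation: [-179.9, 0.1, 22.3]
contact_force: [-0.9, -0.5, -2.0]
gripper_width: 0.0387
```

Emit:
drive_tool(targets=[0,0,0,0,0,1,0.8,0,0,0,0,0,1,0.8,0,0,0,0,0,1,0.8,0,0,0,0,0,1,0.8,0,0,0,0,0,1,0.8])

```text
time: 12.6
ee_pos: [0.6299, -0.0124, 0.0982]
orientation: [-180.0, 0.1, -2.7]
contact_force: [0.2, 0.2, -2.3]
gripper_width: 0.0388
```

Emit:
drive_tool(targets=[0,0,0,0,0,1,0.8,0,0,0,0,0,0.8,0.8,0,0,0,0,0,0,0.8])

```text
time: 12.9
ee_pos: [0.6299, -0.0124, 0.0983]
orientation: [180.0, 0.1, -11.5]
contact_force: [1.1, -0.1, -2.0]
gripper_width: 0.0389
```

Run:
```python
from h import *
o=[]
for n in('scene','top'):
    im,d=robot.read_camera(n);np.savez('c4_'+n,im=im,d=d);p=proj(n,[[.631,-.0125,.08]])[0].astype(int);print(n,p)
    s=im[p[1]-50:p[1]+50,p[0]-50:p[0]+50];o.append(cv2.resize(s,(400,400),interpolation=cv2.INTER_CUBIC))
cv2.imwrite('pics/above.png',np.hstack(o)[:,:,::-1])
P=cloud('scene',np.load('c4_scene.npz')['d']);i=np.load('c4_scene.npz')['im'].astype(int)
y=(np.hypot(P[...,0]-.631,P[...,1]+.0125)<.08)&(i[...,0]-i[...,2]>50)&(P[...,2]>.07);q=P[y]*1e3;print('yellow',len(q),np.round([q.min(0),np.median(q,0),q.max(0)]))
```

```text
scene [302 215]
top [301 178]
yellow 610 [[588. -78.  86.]
 [632. -54.  96.]
 [668.  14. 231.]]
```

View pics/above.png

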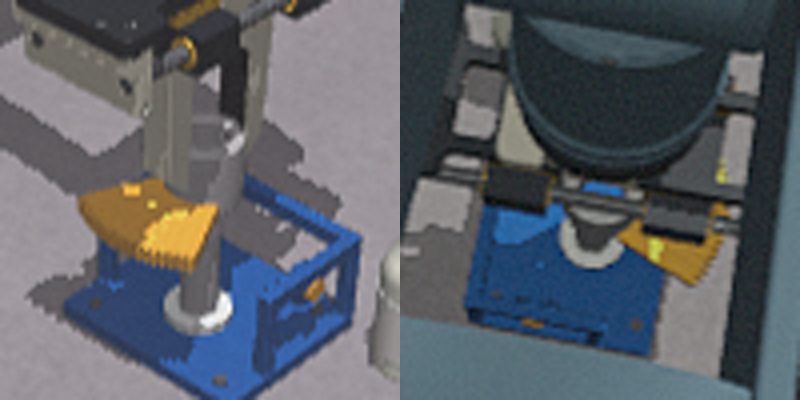

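The picture shows the gear held above the shaft with its sector towards the open side. Next I lower it, feeling for contact.

Emit:
drive_tool(targets=[0,0,0.4,0,0,0,0.8,0,0,0.15,0,0,0,0.8,0,0,0.1,0,0,0,0.8,0,0,0,0,0,0,0.8])

```text
time: 13.4
ee_pos: [0.6299, -0.0124, 0.0784]
orientation: [-180.0, 0.1, -11.5]
contact_force: [-1.0, -0.1, -2.0]
gripper_width: 0.0383
```

Emit:
drive_tool(targets=[0,0,0.07,0,0,0,0.8,0,0,0.07,0,0,0,0.8,0,0,0,0,0,0,0.8])

```text
time: 13.7
ee_pos: [0.6308, -0.0121, 0.0767]
orientation: [-180.0, -0.1, -11.5]
contact_force: [-3.4, 1.3, 5.4]
gripper_width: 0.0389
```

Emit:
drive_tool(targets=[-0.035,-0.006,0,0,0,0,0.8,0,0,0,0,0,0,0.8,0,0,0,0,0,0,0.8])

```text
time: 14.0
ee_pos: [0.6296, -0.0117, 0.0753]
orientation: [-180.0, -0.0, -11.5]
contact_force: [-1.3, 2.6, -0.8]
gripper_width: 0.0389
```

Emit:
drive_tool(targets=[-0.02,-0.03,0,0,0,0,0.8,0,0,0.07,0,0,0,0.8,0,0,0.07,0,0,0,0.8,0,0,0,0,0,0,0.8])

```text
time: 14.4
ee_pos: [0.6287, -0.0113, 0.0702]
orientation: [180.0, 0.1, -11.5]
contact_force: [-0.2, -0.0, -1.4]
gripper_width: 0.0389
```

Emit:
drive_tool(targets=[0,0,0.25,0,0,0,0.8,0,0,0.25,0,0,0,0.8,0,0,0,0,0,0,0.8])

```text
time: 14.7
ee_pos: [0.628, -0.0111, 0.0542]
orientation: [180.0, 0.2, -11.5]
contact_force: [-0.4, -0.8, -3.0]
gripper_width: 0.0389
```

Emit:
drive_tool(targets=[0,0,0.25,0,0,0,0.8,0,0,0.25,0,0,0,0.8,0,0,0,0,0,0,0.8])

```text
time: 15.0
ee_pos: [0.6282, -0.0111, 0.0394]
orientation: [180.0, 0.1, -11.5]
contact_force: [-0.4, 0.0, -1.3]
gripper_width: 0.0392
```

Emit:
drive_tool(targets=[0,0,0.2,0,0,0,0.8,0,0,0.2,0,0,0,0.8,0,0,0,0,0,0,0.8])

```text
time: 15.3
ee_pos: [0.6285, -0.0112, 0.0279]
orientation: [180.0, 0.1, -11.5]
contact_force: [0.6, 0.3, -1.5]
gripper_width: 0.0385
```

Emit:
drive_tool(targets=[0,0,0.06,0,0,0,0.8,0,0,0.06,0,0,0,0.8,0,0,0,0,0,0,0.8])

```text
time: 15.6
ee_pos: [0.6291, -0.0112, 0.0252]
orientation: [180.0, 0.0, -11.5]
contact_force: [-0.5, -0.1, -1.8]
gripper_width: 0.0385
```

Emit:
drive_tool(targets=[0,0,0.05,0,0,0,0.8,0,0,0.03,0,0,0,0.8,0,0,0,0,0,0,0.8])

```text
time: 15.9
ee_pos: [0.6294, -0.0112, 0.0248]
orientation: [180.0, -0.1, -11.5]
contact_force: [-4.3, 0.5, 9.6]
gripper_width: 0.039
```

Emit:
drive_tool(targets=[0,0,0,0,0,0,0.43,0,0,0,0,0,0,0.43,0,0,0,0,0,0,0.43,0,0,-0.5,0,0,0,0.43,0,0,-1,0,0,0,0.43])

```text
time: 16.4
ee_pos: [0.6272, -0.0109, 0.0665]
orientation: [180.0, 0.3, -11.5]
contact_force: [0.1, -0.4, 0.2]
gripper_width: 0.0531
```

Emit:
drive_tool(targets=[0,0,-1,0,0,0,0.2,0,0,-1,0,0,0,0,0,0,-1,0,0,0,0,0,0,0,0,0,0,0])

```text
time: 16.8
ee_pos: [0.6323, -0.0117, 0.1643]
orientation: [-180.0, -0.6, -11.5]
contact_force: [0.0, -0.6, -0.2]
gripper_width: 0.0801
```

Run:
```python
from h import *
c=np.load('c_top.npz');im=c['im'].astype(int);P=np.load('P_top.npy')
m=np.zeros(im.shape[:2],bool);m[215:265,360:430]=1
m&=(im.min(2)>95)&(np.ptp(im,axis=2)<25)&(P[...,2]>.03)&(P[...,2]<.055)
v,u=np.nonzero(m);q=onplane('top',np.c_[u,v],.0425)[:,:2]
for it,a in enumerate([62.3]):
    a=np.radians(a)
    for _ in range(6):
        e=np.array([np.cos(a),np.sin(a)]);f=np.array([-e[1],e[0]])
        s=q@e;t=q@f
        # straight leg: lowest-t cluster per bin of s
        bins=np.arange(s.min()+.025,s.max()-.003,.004);B=[]
        for b in bins:
            k=(s>=b)&(s<b+.004)
            if k.sum()>1:
                tm=t[k].min();kk=k&(t<tm+.006);B.append((s[kk].mean(),t[kk].mean()))
        B=np.array(B);p=np.polyfit(B[:,0],B[:,1],1);r=B[:,1]-np.polyval(p,B[:,0]);B=B[np.abs(r)<.002];p=np.polyfit(B[:,0],B[:,1],1);a+=np.arctan(p[0])
    print('yaw',np.degrees(a),'t leg',p,'resid',np.std(r),len(B));
e=np.array([np.cos(a),np.sin(a)]);f=np.array([-e[1],e[0]]);s=q@e;t=q@f
tl=np.polyval(p,s.mean())if abs(p[0])>1e-3 else B[:,1].mean()
print('s range',s.min(),s.max(),'len',np.ptp(s),'t range',t.min(),t.max(),'leg t',tl,'width all',np.ptp(t))
# U part s< smin+.03
k=s<s.min()+.03;print('U t range',t[k].min(),t[k].max(),t[k].mean())
o=(s.min()+.027)*e+(tl+.012)*f;print('origin from bend end',o,' via mid U',(s.min()+.027)*e+(t[k].min()+t[k].max())/2*f)
k=t<tl+.005;print('tip s',s[k].max(),'->origin s by tip',s[k].max()-.0905,'by bend',s.min()+.027)
st=robot.sense();print(st['time'],st['ee_pos'],st['gripper_width'])
```

```text
yaw 62.45875938875018 t leg [ 2.31720274e-15 -5.58200756e-01] resid 0.0003652624993693826 23
s range -0.012848952795451922 0.10415698367191552 len 0.11700593646736744 t range -0.5607692228749195 -0.5327162129284324 leg t -0.5582007564509078 width all 0.028053009946487073
U t range -0.5597199556082829 -0.5327162129284324 -0.5457087736377456
origin from bend end [ 0.49084759 -0.24000868]  via mid U [ 0.49086295 -0.24001669]
tip s 0.10415698367191552 ->origin s by tip 0.01365698367191552 by bend 0.014151047204548078
16.8 [ 0.63228319 -0.01170975  0.16427063] 0.08006888596498721
```

Emit:
drive_tool(targets=[0,0,0,0,0,-1,0.35,0,0,0,0,0,-1,0.35,0,0,0,0,0,-1,0.35,0,0,0,0,0,-1,0.35,0,0,0,0,0,-1,0.35])

```text
time: 17.3
ee_pos: [0.6287, -0.0111, 0.1576]
orientation: [-180.0, 0.1, 13.7]
contact_force: [-0.4, 0.3, -0.6]
gripper_width: 0.0603
```

Emit:
drive_tool(targets=[0,0,0,0,0,-1,0.35,0,0,0,0,0,-1,0.35,0,0,0,0,0,-1,0.35,0,0,0,0,0,-1,0.35,0,0,0,0,0,-1,0.35])

```text
time: 17.8
ee_pos: [0.6288, -0.0111, 0.1576]
orientation: [-180.0, 0.0, 38.7]
contact_force: [0.2, -0.8, 0.1]
gripper_width: 0.0605
```

Emit:
drive_tool(targets=[0,0,0,0,0,-1,0.35,0,0,0,0,0,-1,0.35,0,0,0,0,0,-1,0.35,0,0,0,0,0,-1,0.35,0,0,0,0,0,-0.8,0.35])

```text
time: 18.3
ee_pos: [0.6287, -0.0111, 0.1576]
orientation: [-179.9, 0.0, 62.7]
contact_force: [0.6, 0.6, 0.3]
gripper_width: 0.0604
```

Emit:
drive_tool(targets=[-0.99,-0.056,0,0,0,0,0.35,-0.99,-0.056,0,0,0,0,0.35,-0.99,-0.056,0,0,0,0,0.35,-0.99,-0.056,0,0,0,0,0.35,-0.99,-0.056,0,0,0,0,0.35])

```text
time: 18.8
ee_pos: [0.5521, -0.1397, 0.1577]
orientation: [-180.0, 0.0, 62.5]
contact_force: [0.6, -0.6, -0.2]
gripper_width: 0.0605
```

Emit:
drive_tool(targets=[-0.99,-0.056,0,0,0,0,0.35,-0.99,-0.056,0,0,0,0,0.35,-0.99,-0.056,0,0,0,0,0.35,-0.99,-0.056,0,0,0,0,0.35,0,0,0,0,0,0,0.35])

```text
time: 19.3
ee_pos: [0.4906, -0.244, 0.1578]
orientation: [-180.0, 0.1, 62.3]
contact_force: [1.1, 0.1, 0.2]
gripper_width: 0.0607
```

Emit:
drive_tool(targets=[0,0,1,0,0,0,0.35,0,0,1,0,0,0,0.35,0,0,0,0,0,0,0.35])

```text
time: 19.6
ee_pos: [0.4898, -0.2388, 0.0943]
orientation: [-179.5, -0.1, 62.5]
contact_force: [-0.8, 0.6, 0.8]
gripper_width: 0.0604
```

Run:
```python
from h import *
for n in('scene','top'):
    im,d=robot.read_camera(n);np.savez('c5_'+n,im=im,d=d)
s=robot.sense();print(s['time'],s['ee_pos'],s['orientation'],s['gripper_width'])
c=np.load('c5_scene.npz');P=cloud('scene',c['d']);a=np.load('c_scene.npz')['im'];E=s['ee_pos']
ex=np.array([.462,.887]);ey=np.array([.887,-.462])
m=np.hypot(P[...,0]-E[0],P[...,1]-E[1])<.12
for lo in range(56,170,8):
    k=m&(P[...,2]*1e3>lo)&(P[...,2]*1e3<lo+8);q=(P[k][:,:2]-E[:2])*1e3
    if len(q):print(lo,len(q),'jaw',np.round(np.percentile(q@ey,[2,50,98])),'x',np.round(np.percentile(q@ex,[2,50,98])))
f=lambda s:cv2.resize(s,(400,300),interpolation=cv2.INTER_CUBIC)
i=c['im'];j=np.load('c5_top.npz')['im']
cv2.imwrite('pics/clipabove.png',np.vstack([np.hstack([f(i[210:315,120:260]),f(i[180:285,250:390])]),np.hstack([f(j[140:230,250:370]),f(j[190:280,350:470])])])[:,:,::-1])
```

```text
19.7 [ 0.49233018 -0.24061521  0.09795798] [-1.79917202e+02 -2.65092158e-02  6.25286043e+01] 0.06037334505614631
56 285 jaw [46. 65. 81.] x [33. 50. 67.]
64 2 jaw [71. 77. 82.] x [36. 41. 46.]
96 3 jaw [-33.  33.  33.] x [-9. -8. 10.]
104 17 jaw [-40.  36.  42.] x [-9. -8.  9.]
112 45 jaw [21. 43. 45.] x [-8. -2. 10.]
120 39 jaw [31. 43. 45.] x [-8. -2.  9.]
128 48 jaw [33. 44. 45.] x [-9. -1. 10.]
136 46 jaw [33. 44. 46.] x [-8. -2.  9.]
144 44 jaw [40. 45. 47.] x [-8.  1.  9.]
152 9 jaw [-43.  46.  46.] x [-9. -6.  7.]
160 11 jaw [-46. -33. -31.] x [-9. -9.  8.]
168 23 jaw [-46. -34. -30.] x [-9. -6.  9.]
```

View pics/clipabove.png

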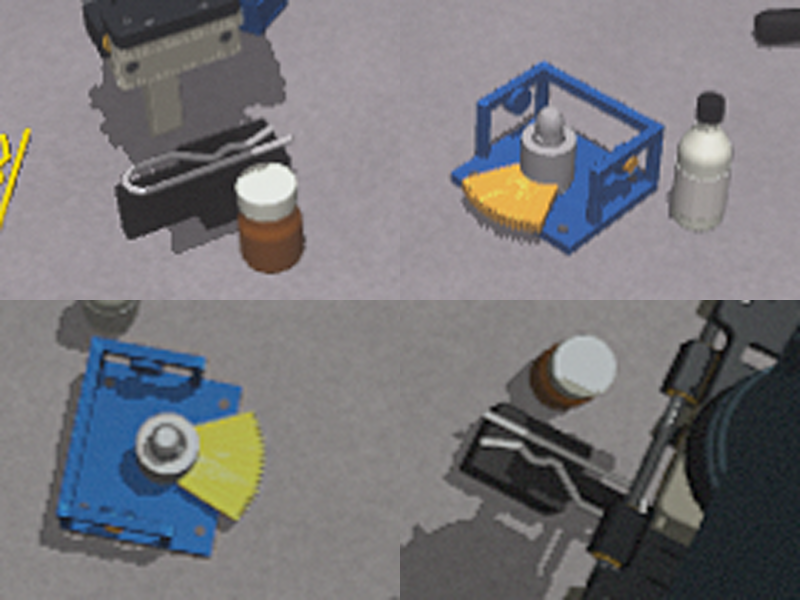

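The picture shows the gear seated with its sector out of the open side, and the gripper lined up over the clip's U end. Next I descend and grip.

Emit:
drive_tool(targets=[0,0,0.9,0,0,0,0.35,0,0,0.9,0,0,0,0.35,0,0,0.6,0,0,0,0.35,0,0,0.25,0,0,0,0.35,0,0,0,0,0,0,0.35])

```text
time: 20.2
ee_pos: [0.4928, -0.2413, 0.0189]
orientation: [180.0, -0.0, 62.5]
contact_force: [-0.0, 0.1, 0.9]
gripper_width: 0.0605
```

Emit:
drive_tool(targets=[0,0,0,0,0,0,0.9,0,0,0,0,0,0,0.9,0,0,0,0,0,0,0.9,0,0,0,0,0,0,0.9,0,0,0,0,0,0,0.9], newtons=12)

```text
time: 20.7
ee_pos: [0.4925, -0.2415, 0.0189]
orientation: [180.0, 0.0, 62.5]
contact_force: [-0.3, 0.1, 2.8]
gripper_width: 0.0283
```

Emit:
drive_tool(targets=[0,0,0,0,0,0,0.95,0,0,0,0,0,0,0.95,0,0,-0.3,0,0,0,0.95,0,0,-0.8,0,0,0,0.95,0,0,-0.8,0,0,0,0.95], newtons=45)

```text
time: 21.2
ee_pos: [0.4918, -0.2408, 0.0758]
orientation: [-179.9, -0.0, 62.5]
contact_force: [0.8, -0.1, -0.0]
gripper_width: 0.0273
```

Emit:
drive_tool(targets=[0,0,-0.8,0,0,0,0.95,0.48,0.123,0,0,0,0,0.95,0.96,0.245,0,0,0,0,0.95,0.96,0.245,0,0,0,0,0.95,0.96,0.245,0,0,0,0,0.95])

```text
time: 21.7
ee_pos: [0.5621, -0.1621, 0.0986]
orientation: [-179.9, -0.0, 62.5]
contact_force: [0.1, -0.6, 0.5]
gripper_width: 0.0273
```

Emit:
drive_tool(targets=[0.96,0.245,0,0,0,0,0.95,0.48,0.123,0,0,0,0,0.95,0,0,0,0,0,-0.8,0.95,0,0,0,0,0,-0.8,0.95,0,0,0,0,0,-0.8,0.95])

```text
time: 22.2
ee_pos: [0.591, -0.1301, 0.0986]
orientation: [-179.9, 0.0, 74.7]
contact_force: [0.0, -0.8, -1.5]
gripper_width: 0.0273
```

Emit:
drive_tool(targets=[0,0,0,0,0,-0.8,0.95,0,0,0,0,0,0,0.95,0,0,0,0,0,0,0.95])

```text
time: 22.5
ee_pos: [0.5911, -0.1305, 0.099]
orientation: [-179.9, -0.0, 78.4]
contact_force: [-0.2, 0.4, -0.5]
gripper_width: 0.0275
```

Emit:
drive_tool(targets=[0,0,0.8,0,0,0,0.95,0,0,0.8,0,0,0,0.95,0,0,0.4,0,0,0,0.95,0,0,0.18,0,0,0,0.95,0,0,0,0,0,0,0.95])

```text
time: 23.0
ee_pos: [0.5912, -0.1305, 0.0336]
orientation: [-179.9, -0.0, 78.5]
contact_force: [0.2, -0.4, -0.3]
gripper_width: 0.027
```

Run:
```python
from h import *
for n in('scene','top'):
    im,d=robot.read_camera(n);np.savez('c6_'+n,im=im,d=d)
s=robot.sense();print(s['time'],s['ee_pos'],s['orientation'],s['gripper_width'])
f=lambda s:cv2.resize(s,(400,400),interpolation=cv2.INTER_CUBIC)
i=np.load('c6_scene.npz')['im'];j=np.load('c6_top.npz')['im']
cv2.imwrite('pics/ins.png',np.hstack([f(i[190:270,240:320]),f(j[140:220,280:360])])[:,:,::-1])
```

```text
23.1 [ 0.59209458 -0.13084933  0.03486047] [1.79925369e+02 1.47348426e-02 7.84850157e+01] 0.02704869931518906
```

View pics/ins.png

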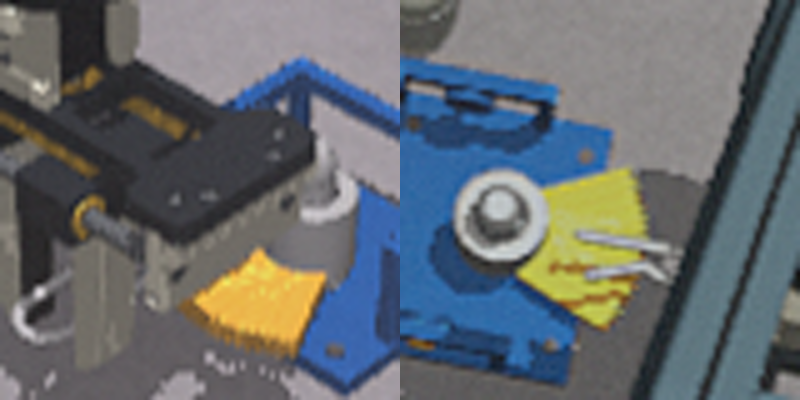

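```bash
cat > leg.py <<'E'
from h import *
import sys
c=np.load(sys.argv[1]);im=c['im'].astype(int);P=cloud('top',c['d'])
a=np.radians(78.4);X=np.array([np.cos(a),np.sin(a)]);Y=np.array([-X[1],X[0]]);O=np.array([.6282,-.0100])
m=(im.min(2)>110)&(np.ptp(im,axis=2)<40)&(P[...,2]>.04)&(P[...,2]<.075)
v,u=np.nonzero(m);q=onplane('top',np.c_[u,v],.057)[:,:2]-O;x=q@X*1e3;y=q@Y*1e3;z=P[m][:,2]*1e3
k=(x<-22)&(x>-90)&(abs(y)<30)
for b in range(-90,-20,4):
    kk=k&(x>=b)&(x<b+4)
    if kk.any():
        l=kk&(y<8);h=kk&(y>=8);g=lambda s:(round(y[s].mean(),1),round(z[s].mean(),1),int(s.sum())) if s.any() else None
        print(b+2,'straight',g(l),'bent',g(h))
k=k&(y<8);p=np.polyfit(x[k],y[k],1);print('leg fit slope deg',np.degrees(np.arctan(p[0])),'y at tip',np.polyval(p,x[k].max()),'tip x',x[k].max(),'y at 0',p[1])
# shaft top in same picture
m=(P[...,2]>.066)&(P[...,2]<.08)&(np.hypot(P[...,0]-O[0],P[...,1]-O[1])<.02);v,u=np.nonzero(m);q=onplane('top',np.c_[u,v],.072)[:,:2]-O
print('shaft top',len(q),np.round(q@X*1e3).mean(),np.mean(q@Y*1e3))
E
python3 leg.py c6_top.npz
```

```text
-76 straight (np.float64(1.1), np.float64(61.5), 2) bent None
-72 straight (np.float64(1.9), np.float64(59.9), 4) bent (np.float64(12.6), np.float64(60.3), 4)
-68 straight (np.float64(1.6), np.float64(59.5), 4) bent (np.float64(12.4), np.float64(60.0), 4)
-64 straight (np.float64(2.4), np.float64(60.3), 4) bent (np.float64(10.4), np.float64(60.3), 3)
-60 straight (np.float64(0.9), np.float64(60.8), 4) bent (np.float64(10.5), np.float64(59.6), 4)
-56 straight (np.float64(1.7), np.float64(61.5), 4) bent (np.float64(12.3), np.float64(60.4), 4)
-52 straight (np.float64(0.7), np.float64(59.6), 3) bent (np.float64(13.1), np.float64(60.9), 4)
-48 straight (np.float64(1.0), np.float64(60.7), 4) bent (np.float64(15.4), np.float64(58.8), 5)
-44 straight (np.float64(1.8), np.float64(59.3), 4) bent (np.float64(16.9), np.float64(60.8), 4)
-40 straight (np.float64(1.6), np.float64(60.2), 4) bent (np.float64(17.2), np.float64(59.1), 3)
-36 straight (np.float64(1.3), np.float64(59.9), 4) bent None
leg fit slope deg -0.49850182322139125 y at tip 1.3310391047380117 tip x -34.66471535462042 y at 0 1.0294312027108212
shaft top 72 -0.041666666666666664 0.5997250910953327
```

The leg is parallel to the hole to within 0.5° and sits at the right height, with its tip at x -35 and about 1 mm too far towards +y. I'll correct that and start pushing.

Emit:
drive_tool(targets=[0.3,0.03,0,0,0,0,0.95,0.3,0,0,0,0,0,0.95,0.1,0,0,0,0,0,0.95,0,0,0,0,0,0,0.95])

```text
time: 23.5
ee_pos: [0.5967, -0.1092, 0.0344]
orientation: [180.0, 0.0, 78.6]
contact_force: [-0.6, 0.2, -0.6]
gripper_width: 0.0269
```

Emit:
drive_tool(targets=[0.1,0,0,0,0,0,0.95,0.1,0,0,0,0,0,0.95,0.1,0,0,0,0,0,0.95,0,0,0,0,0,0,0.95])

```text
time: 23.9
ee_pos: [0.5985, -0.101, 0.0341]
orientation: [180.0, -0.0, 78.5]
contact_force: [0.7, -0.5, -0.5]
gripper_width: 0.0272
```

Emit:
drive_tool(targets=[0.15,0,0.015,0,0,0,0.95,0.15,0,0,0,0,0,0.95,0.15,0,0,0,0,0,0.95,0,0,0,0,0,0,0.95])

```text
time: 24.3
ee_pos: [0.6013, -0.0873, 0.0336]
orientation: [180.0, -0.0, 78.5]
contact_force: [0.9, 0.2, -1.1]
gripper_width: 0.0276
```

Emit:
drive_tool(targets=[0.15,0,0,0,0,0,0.95,0.15,0,0,0,0,0,0.95,0,0,0,0,0,0,0.95])

```text
time: 24.6
ee_pos: [0.6029, -0.0785, 0.0336]
orientation: [180.0, -0.0, 78.5]
contact_force: [1.1, 0.6, -0.6]
gripper_width: 0.0276
```

Emit:
drive_tool(targets=[0.15,0,0,0,0,0,0.95,0.15,0,0,0,0,0,0.95,0,0,0,0,0,0,0.95])

```text
time: 24.9
ee_pos: [0.604, -0.0715, 0.0335]
orientation: [-180.0, 0.1, 78.5]
contact_force: [-1.7, -3.8, -1.0]
gripper_width: 0.0273
```

Emit:
drive_tool(targets=[0.15,0,0,0,0,0,0.95,0.1,0,0,0,0,0,0.95,0,0,0,0,0,0,0.95])

```text
time: 25.2
ee_pos: [0.606, -0.0622, 0.0335]
orientation: [-180.0, -0.1, 78.5]
contact_force: [-0.5, 1.5, 0.1]
gripper_width: 0.0276
```

Emit:
drive_tool(targets=[0.1,0,0,0,0,0,0.95,0.06,0,0,0,0,0,0.95,0,0,0,0,0,0,0.95])

```text
time: 25.5
ee_pos: [0.6072, -0.0578, 0.0336]
orientation: [180.0, -0.0, 78.5]
contact_force: [0.8, -0.2, -0.9]
gripper_width: 0.0273
```

```bash
python3 - <<'E'
from h import *
for n in('scene','top'):
    im,d=robot.read_camera(n);np.savez('c7_'+n,im=im,d=d)
s=robot.sense();print(s['time'],s['ee_pos'],s['contact_force'],s['gripper_width'])
f=lambda s:cv2.resize(s,(400,400),interpolation=cv2.INTER_CUBIC)
i=np.load('c7_scene.npz')['im'];j=np.load('c7_top.npz')['im']
cv2.imwrite('pics/home.png',np.hstack([f(i[180:260,260:340]),f(j[140:220,270:350])])[:,:,::-1])
E
python3 leg.py c7_top.npz | tail -2
```

```text
25.6 [ 0.60709402 -0.05820506  0.03361107] [-0.33017065 -0.60984318 -0.65645213] 0.02717803253766628Traceback (most recent call last):
  File "leg.py", line 13, in <module>
    k=k&(y<8);p=np.polyfit(x[k],y[k],1);print('leg fit slope deg',np.degrees(np.arctan(p[0])),'y at tip',np.polyval(p,x[k].max()),'tip x',x[k].max(),'y at 0',p[1])
                ~~~~~~~~~~^^^^^^^^^^^^^
    raise TypeError("expected non-empty vector for x")
TypeError: expected non-empty vector for x
```

View pics/home.png

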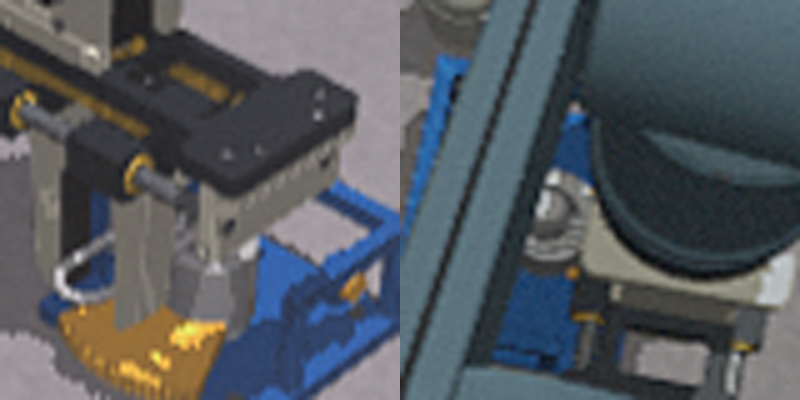

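The clip is at its computed home position with near-zero force. The force fell to zero after a 4 N ride-over peak. Next I release, back off upward and check.

Emit:
drive_tool(targets=[0,0,0,0,0,0,0.45,0,0,0,0,0,0,0.45,0,0,0,0,0,0,0.45,0,0,0,0,0,0,0.45,0,0,-0.5,0,0,0,0.45])

```text
time: 26.1
ee_pos: [0.6054, -0.058, 0.0468]
orientation: [-179.8, -0.0, 78.5]
contact_force: [-0.5, 0.6, 0.1]
gripper_width: 0.0508
```

Emit:
drive_tool(targets=[0,0,-1,0,0,0,0.45,0,0,-1,0,0,0,0.45,0,0,-1,0,0,0,0.45,-1,0,0,0,0,0,0.3,-1,0,0,0,0,0,0.3])

```text
time: 26.6
ee_pos: [0.5959, -0.1174, 0.1403]
orientation: [179.8, 0.0, 78.6]
contact_force: [0.8, 0.5, -0.4]
gripper_width: 0.0624
```

Emit:
drive_tool(targets=[-1,0,0,0,0,0,0,-1,0,0,0,0,0,0,-1,0,0,0,0,0,0,-1,0,0,0,0,0,0,-1,0,0,0,0,0,0])

```text
time: 27.1
ee_pos: [0.5648, -0.2654, 0.1387]
orientation: [180.0, 0.0, 78.5]
contact_force: [-0.1, -0.7, -0.9]
gripper_width: 0.0926
```

Emit:
drive_tool(targets=[-1,0,0,0,0,0,0,-1,0,0,0,0,0,0,-0.5,0,0,0,0,0,0,0,0,0,0,0,0,0])

```text
time: 27.5
ee_pos: [0.5496, -0.3395, 0.1383]
orientation: [-180.0, 0.0, 78.4]
contact_force: [-0.7, 0.6, -0.2]
gripper_width: 0.0932
```

Run:
```python
from h import *
for n in('scene','top'):
    im,d=robot.read_camera(n);np.savez('c8_'+n,im=im,d=d)
s=robot.sense();print(s['time'],s['ee_pos'],s['gripper_width'])
i=np.load('c8_scene.npz')['im'];j=np.load('c8_top.npz')['im']
f=lambda s:cv2.resize(s,(400,400),interpolation=cv2.INTER_CUBIC)
cv2.imwrite('pics/final.png',np.hstack([f(i[180:260,260:340]),f(j[145:215,270:340])])[:,:,::-1])
# clip ends in frame coordinates (top view, plane z .057)
P=cloud('top',np.load('c8_top.npz')['d']);J=j.astype(int)
a=np.radians(78.4);X=np.array([np.cos(a),np.sin(a)]);Y=np.array([-X[1],X[0]]);O=np.array([.6282,-.0100])
m=(J.min(2)>110)&(np.ptp(J,axis=2)<40)&(P[...,2]>.045)&(P[...,2]<.068);v,u=np.nonzero(m);q=onplane('top',np.c_[u,v],.057)[:,:2]-O;x=q@X*1e3;y=q@Y*1e3
k=(abs(y)<40)&(abs(x)<100);x,y,z=x[k],y[k],P[m][k][:,2]*1e3
print('x range',x.min(),x.max())
for b in range(-78,50,6):
    kk=(x>=b)&(x<b+6)
    if kk.any():print(b+3,np.round(np.sort(y[kk]),0),round(z[kk].mean(),1))
# bystanders: before / after depth difference
for nm,(u,v) in dict(jar=(403,210),bott=(282,128),brk=(309,300),drv=(166,150)).items():
    A=np.load('c_top.npz')['im'][v-20:v+20,u-20:u+20].astype(int);B=J[v-20:v+20,u-20:u+20];print(nm,np.abs(A-B).mean())
```

```text
27.6 [ 0.55024063 -0.3368371   0.13838874] 0.09284047617202318
x range -72.82306873571041 39.3134051518979
-75 [10. 14.] 49.0
-69 [ 3.  5.  5.  7.  7.  8.  9.  9. 11. 11. 13. 13. 15. 15. 17. 17. 19. 19.
 20. 21. 22. 24. 24.] 49.6
-63 [ 1.  2.  2.  3.  4.  5. 22. 23. 23. 25. 25. 25.] 50.2
-57 [-0.  0.  1.  2.  3.  3. 23. 24. 24. 26. 26. 27.] 51.3
-51 [-1. -0.  1.  1.  2. 23. 25. 25. 25. 27.] 52.4
-45 [ 0.  1.  1.  2.  3.  3. 24. 24. 25. 26. 26. 27.] 52.2
-39 [-1. -0.  0.  1.  2.  2. 23. 24. 25. 25. 26. 27.] 54.6
-33 [-1.  0.  1.  1.  3. 20. 21. 22. 22. 24. 24. 26.] 54.6
-27 [-0. -0.  0.  2.  2.  2. 15. 17. 17. 19. 19. 19. 21.] 55.1
-21 [-7. -5. -3. -1. -1.  1.  1.  2.  6. 12. 14. 14. 14. 16. 16. 18.] 55.1
-15 [-15. -13. -11. -11.  -9.  -8.  -8.  -7.  -6.  -6.  -5.  -4.  -4.  -3.
  -2.  -2.  -1.  -0.   0.   2.   2.   4.   4.   5.   6.   6.   7.   8.
   9.   9.  10.  11.  11.  12.  13.] 53.9
-9 [-16. -16. -16. -14. -14. -14. -12. -12. -11. -10. -10.  -9.  -8.  -1.
   1.   1.   3.   7.   8.   8.   9.  10.  10.  11.  12.  12.  13.  14.
  14.  16.  16.  17.] 54.3
-3 [-19. -18. -17. -17. -15. -15. -14. -13. -13. -11.  11.  11.  11.  13.
  13.  13.  15.  15.  15.  17.  18.  18.] 55.2
3 [-19. -18. -18. -17. -16. -16. -14. -14. -13. -11.  10.  12.  12.  13.
  14.  14.  16.  18.] 56.3
9 [-17. -15. -15. -15. -13. -12. -12. -11. -10. -10.  -8.  -8.  -6.   7.
   9.   9.  11.  11.  13.  15.] 55.0
15 [-12. -10.  -9.  -8.  -7.  -7.  -5.  -5.  -5.  -3.  -3.  -3.  -1.  -0.
   6.   6.   7.   8.   8.  10.  10.  10.  12.  13.] 55.2
21 [-2. -1. -0.  0.  1. 11. 11. 12. 13. 14. 14.] 62.5
27 [-1. -1. -0.  1.  2.  2. 12. 12. 14. 15. 15. 17.] 63.5
33 [-2. -1. -1.  0.  1.  1. 16. 18.] 64.9
39 [-1. -0.] 65.1
jar 10.839375
bott 3.7641666666666667
brk 9.664791666666666
drv 3.9045833333333335
```

View pics/final.png

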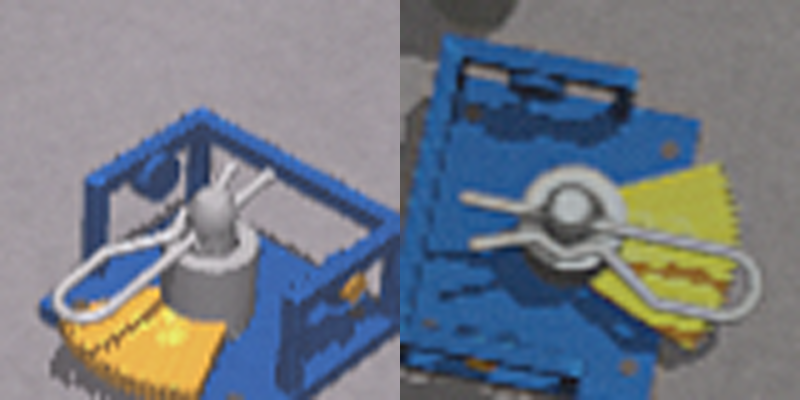

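The final picture shows the clip through the shaft with the bent leg around it. Its U end droops slightly within the hole's play. The jar and bracket pixels changed, so I'll check whether those are only shadows, and hand in if so.

Run:
```python
from h import *
for cn in('top','scene'):
  for t in('c_','c8_'):
    i=np.load(f'{t}{cn}.npz')['im'].astype(int);r={}
    box=dict(jar=(380,425,195,228),brk=(290,330,280,322)) if cn=='top' else dict(jar=(198,230,265,306),brk=(185,225,192,225))
    for k,(a,b,c,d) in box.items():
        s=i[c:d,a:b];m=(s.min(2)>150) if k=='jar' else (s[...,2]-s[...,0]>40);v,u=np.nonzero(m);r[k]=(round(u.mean()+a,1),round(v.mean()+c,1),int(m.sum())) if len(u) else None
    print(cn,t,r)
```

```text
top c_ {'jar': (np.float64(404.8), np.float64(209.6), 257), 'brk': (np.float64(309.6), np.float64(300.2), 552)}
top c8_ {'jar': (np.float64(405.1), np.float64(209.3), 253), 'brk': (np.float64(309.3), np.float64(300.1), 547)}
scene c_ {'jar': (np.float64(212.1), np.float64(275.1), 281), 'brk': (np.float64(203.5), np.float64(208.8), 398)}
scene c8_ {'jar': (np.float64(215.2), np.float64(281.3), 556), 'brk': (np.float64(204.1), np.float64(208.7), 404)}
```

```bash
python3 -c "
from rig import robot
print(robot.sign_off())"
```

```text
the job is handed in; nothing more can be done
None
```

The gear is on the shaft and locked by the grey R-clip. I handed the job in at about 27.6 s, with the gripper open and clear.

- **Gear:** I took the rightmost of the three, centred it with two squeezes at right angles and lowered it by feel until it sat on the boss. It met about 10 N there, 15.8 mm above its bench height against 16 nominal. Its sector points out of the open side.
- **Clip:** It went through the cross-hole with a ride-over push of about 4 N, after which the force fell to zero. In the last pictures the straight-leg tip is at x ≈ +40 and the bend end at about -73 in the frame (nominal 40.5 and -74.5). The bent leg lies around the shaft. The U end droops a few millimetres within the hole's play.
- **Bystanders:** The jar and bracket centroids in the top view stayed within 0.3 px. The bottle and driver areas changed only slightly in the pictures, and I did not measure them separately.

**Checks that disagreed:**
- The reported TCP height read about 22 mm too low, so my first gear grasp closed above the hub. It touched nothing, and I then worked from heights measured at contact.
- The two cameras differed by about 5 mm in plan. I settled that by touch and by comparing within one camera.
- The jar check in the scene view failed: more bright pixels fell in its mask, probably the gripper, so I relied on the top view.

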